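# Reverse the charged batteries into the carry rack

### The job

Move the four battery packs from the charger into the carry rack, one pack in each bay, in reverse order: the pack that stood at the left end of the charger goes to the right end of the rack, and so on along the row. Set each one down upright on the floor of its bay, without dropping it, and leave them all released and still.

Things in the scene. Friction and masses are not known exactly. Their poses are not given: they have to be found in the camera images.
- pack_red: Loose battery pack, an upright black block 32 (x) by 60 (y) by 90 (z) mm, about 0.22 kg, with a red top cap 14 mm high and a red label on both broad faces. Origin at the centre of its underside, z up. It stands in the charging well of its own colour at the start, slack by about 3 mm each way; nothing holds it. The free faces to grip are the broad ones, 32 mm apart along x.
- pack_yellow: Loose battery pack, an upright black block 32 (x) by 60 (y) by 90 (z) mm, about 0.22 kg, with a yellow top cap 14 mm high and a yellow label on both broad faces. Origin at the centre of its underside, z up. It stands in the charging well of its own colour at the start, slack by about 3 mm each way; nothing holds it. The free faces to grip are the broad ones, 32 mm apart along x.
- pack_green: Loose battery pack, an upright black block 32 (x) by 60 (y) by 90 (z) mm, about 0.22 kg, with a green top cap 14 mm high and a green label on both broad faces. Origin at the centre of its underside, z up. It stands in the charging well of its own colour at the start, slack by about 3 mm each way; nothing holds it. The free faces to grip are the broad ones, 32 mm apart along x.
- pack_blue: Loose battery pack, an upright black block 32 (x) by 60 (y) by 90 (z) mm, about 0.22 kg, with a blue top cap 14 mm high and a blue label on both broad faces. Origin at the centre of its underside, z up. It stands in the charging well of its own colour at the start, slack by about 3 mm each way; nothing holds it. The free faces to grip are the broad ones, 32 mm apart along x.
- well_red: Fixed open-topped charging well on the charger, black with a red strip along its front and back, 46 (x) by 74 (y) mm outside (70 by 74 with the strips), 24 mm high, inner floor 4 mm above its origin, walls 4 mm. Origin at the centre of its underside, 20 mm above the table. It stays where it is, so it shows where the pack of its colour stood.
- well_yellow: Fixed open-topped charging well on the charger, black with a yellow strip along its front and back, 46 (x) by 74 (y) mm outside (70 by 74 with the strips), 24 mm high, inner floor 4 mm above its origin, walls 4 mm. Origin at the centre of its underside, 20 mm above the table. It stays where it is, so it shows where the pack of its colour stood.
- well_green: Fixed open-topped charging well on the charger, black with a green strip along its front and back, 46 (x) by 74 (y) mm outside (70 by 74 with the strips), 24 mm high, inner floor 4 mm above its origin, walls 4 mm. Origin at the centre of its underside, 20 mm above the table. It stays where it is, so it shows where the pack of its colour stood.
- well_blue: Fixed open-topped charging well on the charger, black with a blue strip along its front and back, 46 (x) by 74 (y) mm outside (70 by 74 with the strips), 24 mm high, inner floor 4 mm above its origin, walls 4 mm. Origin at the centre of its underside, 20 mm above the table. It stays where it is, so it shows where the pack of its colour stood.
- charger: Fixed grey base 84 (x) by 352 (y) by 20 mm high; origin: underside centre, on the table; y along its row. The coloured wells stand on it at y = -126, -42, 42, 126 mm, order differing each time. Charger and rack lie one behind the other, either one nearer the robot, each turned at most 0.18 rad from y = robot's left.
- rack: Fixed aluminium rack 64 (x) by 352 (y) mm; origin: underside centre, on the table; y along its row. Four empty bays centred at x = 0, y = -126, -42, 42, 126 mm, open above, each 48 (x) by 76 (y) mm inside, dark floor 10 mm and wall tops 28 mm above the table. A pack stands in it with its 60 mm side along y, either way round. Wire handles 56 mm high at y = -172, 172 mm.
Mind the look-alikes: they are no part of the job. What is shaped like the pack_green but orange is not meant.

How it is judged:
By the outcome, as a careful person would: the job done as asked, in the order asked, and still so for the second after the job is handed in, with the robot touching nothing.
It also fails if it takes over 93 s, if anything falls off the work surface, if the arm or the gripper's body presses on something with over 40 N, if the wrist force passes 120 N, or if a joint passes its speed limit or range.

### The arm

A 6-joint arm with a two-finger parallel gripper is mounted at the origin on the work surface. World frame = base frame: x ahead of the robot, y to its left, z up, the work surface at z = 0. Lengths are in m, angles in rad, forces in N, time in s.
With the tool pointing down it reaches from about 0.225 to 0.875 m from the base axis. Payload 3.4 kg.
Tool frame: the origin (TCP) lies at the very end of the fingers, on their centre line; the grasp point (between the pads) lies behind it (manip.grasp_offset is the z of the grasp point in the tool frame, in m); z points along the fingers, y is the line along which they close (so a half turn about z gives the same grasp; the last joint's range is limited). The gripper opens to 85 mm and grips with 20 to 120 N. Pads are 22 mm wide; open, the fingers measure 114 mm over their backs; the gripper's body (76 mm by 85 mm) begins 54 mm behind the grasp point. The pads swing forward as they close: fully open they stand 13 mm farther back than shut.
Start: joints at [-1.445, 0.276, 1.505, -0, 1.361, -0.121], TCP at [0.14, -0.558, 0.231] pointing down, gripper open.
Joint ranges: [-2.89, 2.89], [-0.75, 2.08], [0.22, 2.7], [-1.18, 4.32], [0.11, 2.71], [-2.7, 2.7]. Speed limits (rad/s): [2.57, 2.57, 3.14, 3.14, 3.14, 3.14].

### API

Orientations are given as a unit quaternion [w, x, y, z].
In Python, from rig import manip gives the robot as it stands.
- The arm moves only by the shell command python3 -m pendant 'ROWS' [FORCE]. ROWS is JSON, a list of rows, each an object of numbers: "dx", "dy", "dz": the shift along the tool's x, y, z in m; "rx", "ry", "rz": the turn, a rotation vector about the tool's x, y, z in degrees; "hand": the finger opening in m, from 0 to 0.0854. In form: [{"dx": .., "dy": .., "dz": .., "rx": .., "ry": .., "rz": .., "hand": ..}, ...]. A call has 1 to 12 rows; each row shifts and turns the commanded pose from where the row before left it, along the tool's axes as they then stand; what a row does not reach is not made up. A row lasts 1/12 s, in which the tool goes at most 41.7 mm and 7.16 degrees, less where a joint would pass 70% of its speed; a pose out of reach is approached as far as the arm can. A call is refused whole if a number of a shift passes 0.0417 or a number of a turn 7.16, either way. A call with a gripper value outside its range is refused whole. The fingers move at their own pace and stop on an object; FORCE is the grip in N (left out, the last holds). Time passes only in rows, so rows that do not move let the fingers close. It gives the time, the measured TCP pose, the force, the opening and the grip force at its end, in the units of the state.
- manip.get_state(): the state, without advancing time (a new reading comes with each control period).
- manip.get_image(name): name is "side" or "top"; returns a dict with "frame" (480x640x3 uint8, red, green, blue), "fx", "fy", "cx", "cy" (pixels), "position" and "attitude" of the camera in the world. Camera axes: x right, y up, looking along -z (the intrinsics and any distortion apply to the point x, -y, -z); pixel columns grow to the right and rows downward; lengths in m; the calibration is good to about 2 mm. A picture is of the moment at which its call begins. There is no depth.
- manip.sign_off(): hands the job in; it is judged then, once.
The state is a dict: "clock": time; "qpos": joint angles; "qd": joint speeds; "effort": joint torques, N m; "position": TCP position; "ee_rot": TCP orientation; "contact_force": force on the tool from outside, world axes, zero at the start; "moment": the same for the moment, N m; "width": finger opening in m; "gripper_force": force on a finger pad.
Only numpy, scipy, OpenCV 4.12 (cv2) and the standard library are available. Lean on these libraries where they do the work, as an engineer would, in place of code of your own. Each camera call takes 0.05 s, during which the arm holds its last target. There are 200 camera calls.

## Working session

There is one attempt and no reset: what is moved stays moved. The work goes in short steps, Python scripts to look and compute and a shell command to move; the robot and the scene stay as the last step left them, time stands still between calls to the robot, and variables do not carry over. Pictures are saved under pics/ and viewed, at most 14 in all, crops included, and the job is handed in when it is done.

```bash
mkdir -p pics; ls
python3 - <<'E'
from rig import manip
import cv2,numpy as np
for n in("top","side"):
    d=manip.get_image(n); cv2.imwrite(f"pics/{n}0.png",d["frame"][...,::-1]); print({k:np.array(v).tolist() for k,v in d.items() if k!="frame"})
print(manip.get_state(), manip.grasp_offset)
E
```

```text
pics
{'fx': 533.074973627005, 'fy': 533.074973627005, 'cx': 322.8148434778103, 'cy': 243.00264259074447, 'position': [0.5301064762244381, -0.04173521306606253, 0.7738180773277747], 'attitude': [-0.6967048529090755, -0.04690753662442615, 0.04936648181858429, 0.7141183245188623]}
{'fx': 437.0207441809778, 'fy': 437.0207441809778, 'cx': 313.045686854354, 'cy': 231.57529188949673, 'position': [0.539565007542846, 0.4066088077783261, 0.5140678175379855], 'attitude': [-0.05557389576543125, -0.033010223886628075, 0.3776812925834638, 0.9236767337444912]}
{'clock': 0.1, 'qpos': array([-1.44496055e+00,  2.76543487e-01,  1.50600602e+00, -4.01894740e-05,
        1.36071391e+00, -1.20999028e-01]), 'qd': array([ 0.00105113, -0.00290393, -0.0036278 , -0.00102215,  0.00048326,
       -0.00112438]), 'effort': array([ 4.39117784e-04, -4.17700446e+01, -2.46404636e+01, -2.50555713e-04,
        5.78624080e-03, -6.05767596e-06]), 'position': array([ 0.14041434, -0.55710147,  0.23051973]), 'ee_rot': array([-8.35332420e-04,  9.92392870e-01,  1.23108459e-01, -2.16696280e-05]), 'contact_force': array([-0.41357847, -0.61538495,  1.03558974]), 'moment': array([ 0.00473842, -0.00200508, -0.0137645 ]), 'gripper_force': 0.0, 'width': 0.08540712485599336} -0.0187
```

View pics/top0.png

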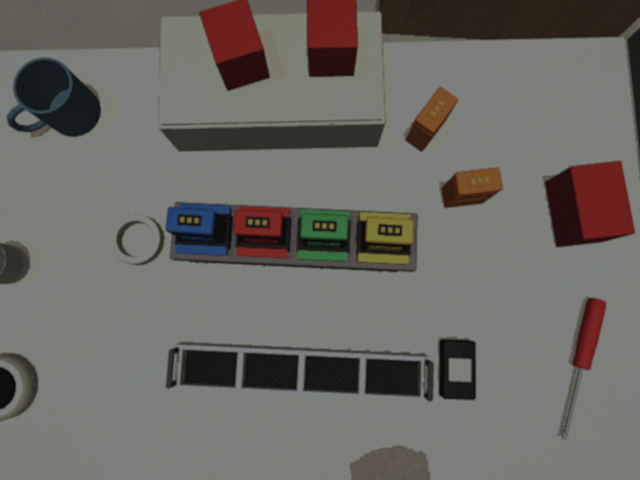

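View pics/side0.png

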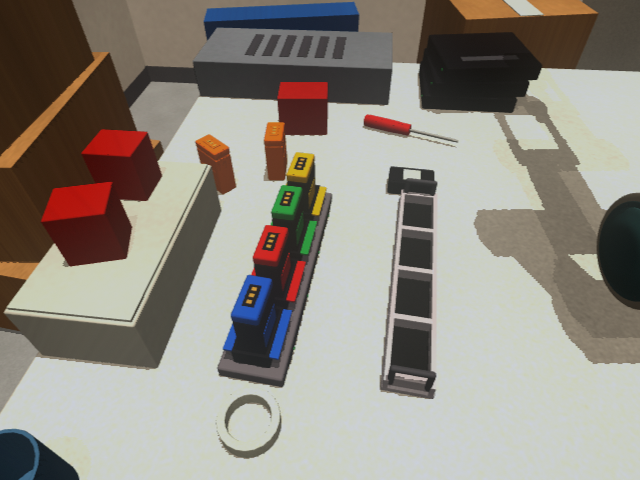

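The top view has +x up and +y left. The charger is the far row, with blue (191,218), red (260,223), green (324,226) and yellow (388,230). The rack is nearer, with bays at about (210,368), (271,371), (332,374) and (393,377). The orange blocks at (432,118) and (472,186) are look-alikes: wrong colour and not in wells.

Run:
```python
import cv2
i=cv2.imread("pics/top0.png")[195:405,160:440]
cv2.imwrite("pics/crop1.png",cv2.convertScaleAbs(cv2.resize(i,(800,600),interpolation=cv2.INTER_CUBIC),alpha=1.6))
```

```text
(no output)
```

View pics/crop1.png

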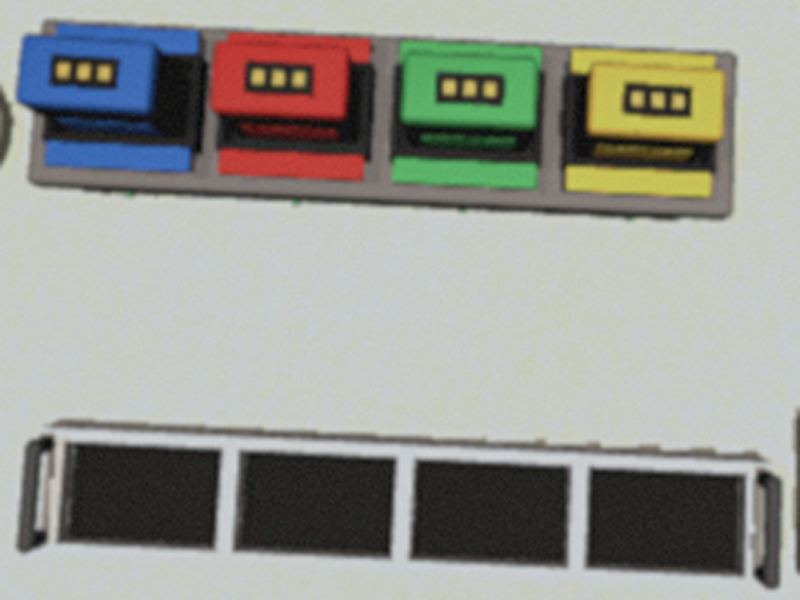

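The crop confirms the order along the charger, left to right: blue, red, green, yellow. Bays 1–4 run left to right, with dividers at crop x ≈ 229, 403 and 579.

```bash
cat > h.py <<'E'
import numpy as np
from scipy.spatial.transform import Rotation as R
from scipy.optimize import least_squares
CAM=dict(top=dict(f=533.075,c=(322.815,243.003),p=[0.5301065,-0.0417352,0.7738181],q=[-0.69670485,-0.04690754,0.04936648,0.71411832]),
 side=dict(f=437.0207,c=(313.0457,231.5753),p=[0.539565,0.4066088,0.5140678],q=[-0.0555739,-0.0330102,0.3776813,0.9236767]))
def ray(n,uv):
    c=CAM[n]; uv=np.atleast_2d(uv).astype(float)
    d=np.c_[(uv[:,0]-c['c'][0])/c['f'],-(uv[:,1]-c['c'][1])/c['f'],-np.ones(len(uv))]
    return R.from_quat(c['q'],scalar_first=True).apply(d)
def at(n,uv,z):
    d=ray(n,uv); p=np.array(CAM[n]['p']); return p+d*((z-p[2])/d[:,2])[:,None]
def proj(n,P):
    c=CAM[n]; v=R.from_quat(c['q'],scalar_first=True).inv().apply(np.atleast_2d(P)-c['p'])
    return np.c_[c['c'][0]-c['f']*v[:,0]/v[:,2],c['c'][1]+c['f']*v[:,1]/v[:,2]]
def fitse2(loc,w):
    f=lambda s:(R.from_rotvec([0,0,s[2]]).apply(np.c_[loc,np.zeros(len(loc))])[:,:2]+s[:2]-w[:,:2]).ravel()
    r=least_squares(f,[.4,0,0]); return r.x, np.abs(r.fun).max()
E
python3 - <<'E'
from h import *
crop=lambda a:np.array(a)/2.857+[160,195]
cap=at("top",crop([(85,71),(279,78),(470,89),(658,99)]),.114); print("caps top\n",cap.round(4))
print("caps side\n",at("side",[(251,295),(270,241),(288,198),(301,162)],.114).round(4))
loc=np.array([(42,176),(42,-176),(-42,-176),(-42,176)])/1e3
ch=fitse2(loc,at("top",crop([(45,20),(736,52),(728,217),(30,183)]),.02)); print("charger",ch)
up=crop([(145,447),(316,456),(492,463),(665,472)]);Y=[.126,.042,-.042,-.126]
ra=fitse2(np.array([(.024,y) for y in Y]),at("top",up,.028)); print("rack",ra)
dn=crop([(138,544),(312,555),(488,564),(663,573)])
for z in(.028,.01): print(z,fitse2(np.array([(-.024,y) for y in Y]),at("top",dn,z)))
for s,h in((ch[0],.114),(ra[0],.028)):
    P=R.from_rotvec([0,0,s[2]]).apply([(0,y,0) for y in Y])+[s[0],s[1],0]; print(P.round(4)); print("side px",proj("side",P+[0,0,h]).round(0).tolist())
E
```

```text
caps top
 [[ 0.654   0.1212  0.114 ]
 [ 0.6488  0.036   0.114 ]
 [ 0.6418 -0.0478  0.114 ]
 [ 0.6354 -0.1302  0.114 ]]
caps side
 [[ 0.6542  0.1241  0.114 ]
 [ 0.6492  0.0394  0.114 ]
 [ 0.6404 -0.0443  0.114 ]
 [ 0.6346 -0.1287  0.114 ]]
charger (array([ 0.64439533, -0.0055036 , -0.07330078]), np.float64(0.002921603051600552))
rack (array([ 0.45287157, -0.0108424 , -0.07122694]), np.float64(0.0011557725725398205))
0.028 (array([ 0.45432413, -0.01149143, -0.07829977]), np.float64(0.0008609596998934987))
0.01 (array([ 0.4519177 , -0.0107162 , -0.07829978]), np.float64(0.0022926735432712564))
[[ 0.6536  0.1202  0.    ]
 [ 0.6475  0.0364  0.    ]
 [ 0.6413 -0.0474  0.    ]
 [ 0.6352 -0.1312  0.    ]]
side px [[252.0, 292.0], [272.0, 239.0], [288.0, 197.0], [301.0, 161.0]]
[[ 0.4618  0.1148  0.    ]
 [ 0.4559  0.0311  0.    ]
 [ 0.4499 -0.0527  0.    ]
 [ 0.4439 -0.1365  0.    ]]
side px [[413.0, 345.0], [415.0, 291.0], [418.0, 247.0], [419.0, 209.0]]
```

```bash
cat >> h.py <<'E'
YAW=-.0735
def go(x,y,z):
    from rig import manip
    s=manip.get_state(); Rt=R.from_quat(s['ee_rot'],scalar_first=True)
    d=Rt.inv().apply(np.array([x,y,z])-s['position'])
    c,sn=np.cos(YAW),np.sin(YAW)
    T=R.from_matrix(np.array([[-sn,c,0],[c,sn,0],[0,0,-1.]]).T@np.eye(3)) if 0 else R.from_matrix(np.column_stack([[-sn,c,0],[c,sn,0],[0,0,-1.]]))
    print("t",round(s['clock'],2),"tcp",s['position'].round(4),"d",d.round(4),"rot",np.degrees((Rt.inv()*T).as_rotvec()).round(2),"w",round(s['width'],4),"g",round(s['gripper_force'],1),"F",s['contact_force'].round(1))
PK=dict(blue=(.654,.1215),red=(.6485,.037),green=(.6412,-.0465),yellow=(.635,-.130))
BAY=[(.4628,.1148),(.4566,.031),(.4505,-.0528),(.4443,-.1366)]
E
python3 -m pendant '[{"dz":-0.002,"rz":-6.5},{"dz":-0.002,"rz":-6.5},{"dz":-0.002,"rz":-6.5},{"dz":-0.002,"rz":-6.5},{"rz":-6.5},{"rz":-6.5},{"rz":-6.5},{"rz":-6.5},{"rz":-6.5},{"rz":-6.5},{"rz":-6.6},{}]' 40
python3 -c "
from h import *
go(*PK['yellow'],.2)"
```

```text
t 0.1 tcp [ 0.1404 -0.5571  0.2305] d [ 0.5839 -0.2933  0.0311] rot [-8.000e-02 -7.000e-02 -7.165e+01] w 0.0854 g 0.0 F [-0.4 -0.6  1. ]invalid input
```

```bash
python3 -m pendant '[{"dz":-0.002,"rz":-6.5},{"dz":-0.002,"rz":-6.5},{"dz":-0.002,"rz":-6.5},{"dz":-0.002,"rz":-6.5},{"rz":-6.5},{"rz":-6.5},{"rz":-6.5},{"rz":-6.5},{"rz":-6.5},{"rz":-6.5},{"rz":-6.6},{"dz":0}]' 40
python3 -c "
from h import *
go(*PK['yellow'],.2)"
```

```text
t 0.1 tcp [ 0.1404 -0.5571  0.2305] d [ 0.5839 -0.2933  0.0311] rot [-8.000e-02 -7.000e-02 -7.165e+01] w 0.0854 g 0.0 F [-0.4 -0.6  1. ]invalid input
```

```bash
python3 -m pendant '[{"dx":0,"dy":0,"dz":-0.002,"rx":0,"ry":0,"rz":-6.5,"hand":0.085}]' 40; python3 -m pendant --help; python3 -m pendant '[{"dx":0,"dy":0,"dz":-0.002,"rx":0,"ry":0,"rz":-6.5,"hand":0.085}]'
```

```text
clock: 0.18
position: [0.1404, -0.557, 0.2323]
ee_rot: [-0.001, 0.984, 0.18, 0.0]
contact_force: [0.1, 0.1, 0.2]
width: 0.0851
gripper_force: 0.0
clock: 0.27
position: [0.1404, -0.5572, 0.2347]
ee_rot: [-0.001, 0.971, 0.237, 0.0]
contact_force: [-0.0, 0.1, 0.6]
width: 0.085
gripper_force: 0.0invalid input: not JSON, or not a number
```

```bash
python3 -m pendant '[{"dx":0,"dy":0,"dz":0,"rx":0,"ry":0,"rz":-6.5,"hand":0.085},{"dx":0,"dy":0,"dz":0,"rx":0,"ry":0,"rz":-6.5,"hand":0.085},{"dx":0,"dy":0,"dz":0,"rx":0,"ry":0,"rz":-6.5,"hand":0.085},{"dx":0,"dy":0,"dz":0,"rx":0,"ry":0,"rz":-6.5,"hand":0.085},{"dx":0,"dy":0,"dz":0,"rx":0,"ry":0,"rz":-6.5,"hand":0.085},{"dx":0,"dy":0,"dz":0,"rx":0,"ry":0,"rz":-6.5,"hand":0.085},{"dx":0,"dy":0,"dz":0,"rx":0,"ry":0,"rz":-6.5,"hand":0.085},{"dx":0,"dy":0,"dz":0,"rx":0,"ry":0,"rz":-6.5,"hand":0.085},{"dx":0,"dy":0,"dz":0,"rx":0,"ry":0,"rz":-6.6,"hand":0.085},{"dx":0,"dy":0,"dz":0,"rx":0,"ry":0,"rz":0,"hand":0.085}]' 40
python3 -m pendant '[{"dz":0}]'; python3 -m pendant '[{"dz":0,"hand":0.085}]'
python3 -c "
from h import *
go(*PK['yellow'],.2)"
```

```text
clock: 1.1
position: [0.1404, -0.5573, 0.2348]
ee_rot: [-0.0, 0.732, 0.681, 0.0]
contact_force: [-0.7, -1.0, -0.4]
width: 0.0849
gripper_force: 0.0
t 1.1 tcp [ 0.1404 -0.5573  0.2348] d [0.462  0.4623 0.0352] rot [-0.01 -0.06  0.05] w 0.0849 g 0.0 F [-0.7 -1.  -0.4]invalid input
invalid input
```

```bash
python3 -m pendant '[{"dx":0.028,"dy":0.028,"dz":0,"rx":0,"ry":0,"rz":0,"hand":0.085},{"dx":0.028,"dy":0.028,"dz":0,"rx":0,"ry":0,"rz":0,"hand":0.085},{"dx":0.028,"dy":0.028,"dz":0,"rx":0,"ry":0,"rz":0,"hand":0.085},{"dx":0.028,"dy":0.028,"dz":0,"rx":0,"ry":0,"rz":0,"hand":0.085},{"dx":0.028,"dy":0.028,"dz":0,"rx":0,"ry":0,"rz":0,"hand":0.085},{"dx":0.028,"dy":0.028,"dz":0,"rx":0,"ry":0,"rz":0,"hand":0.085},{"dx":0.028,"dy":0.028,"dz":0,"rx":0,"ry":0,"rz":0,"hand":0.085},{"dx":0.028,"dy":0.028,"dz":0,"rx":0,"ry":0,"rz":0,"hand":0.085},{"dx":0.028,"dy":0.028,"dz":0,"rx":0,"ry":0,"rz":0,"hand":0.085},{"dx":0.028,"dy":0.028,"dz":0,"rx":0,"ry":0,"rz":0,"hand":0.085},{"dx":0.028,"dy":0.028,"dz":0,"rx":0,"ry":0,"rz":0,"hand":0.085},{"dx":0.028,"dy":0.028,"dz":0,"rx":0,"ry":0,"rz":0,"hand":0.085}]' 40
python3 -m pendant '[{"dx":0.0252,"dy":0.0252,"dz":0.01,"rx":0,"ry":0,"rz":0,"hand":0.085},{"dx":0.0252,"dy":0.0252,"dz":0.01,"rx":0,"ry":0,"rz":0,"hand":0.085},{"dx":0.0252,"dy":0.0252,"dz":0.01,"rx":0,"ry":0,"rz":0,"hand":0.085},{"dx":0.0252,"dy":0.0252,"dz":0.005,"rx":0,"ry":0,"rz":0,"hand":0.085},{"dx":0.0252,"dy":0.0252,"dz":0,"rx":0,"ry":0,"rz":0,"hand":0.085},{"dx":0,"dy":0,"dz":0,"rx":0,"ry":0,"rz":0,"hand":0.085},{"dx":0,"dy":0,"dz":0,"rx":0,"ry":0,"rz":0,"hand":0.085}]'
python3 -c "
from h import *
from rig import manip;import cv2
go(*PK['yellow'],.06)
a=[manip.get_image(n)['frame'][...,::-1] for n in('side','top')]
cv2.imwrite('pics/b.png',cv2.resize(a[0][100:400,150:550],(800,600)))"
```

```text
clock: 2.1
position: [0.5016, -0.2458, 0.2352]
ee_rot: [-0.0, 0.734, 0.679, -0.0]
contact_force: [0.4, -1.0, 0.1]
width: 0.0851
gripper_force: 0.0
clock: 2.68
position: [0.6363, -0.1297, 0.1992]
ee_rot: [-0.001, 0.733, 0.681, -0.0]
contact_force: [0.1, -0.6, -0.6]
width: 0.085
gripper_force: 0.0
t 2.68 tcp [ 0.6363 -0.1297  0.1992] d [-0.0004 -0.0011  0.1392] rot [-0.08 -0.01 -0.01] w 0.085 g 0.0 F [ 0.1 -0.6 -0.6]
```

View pics/b.png

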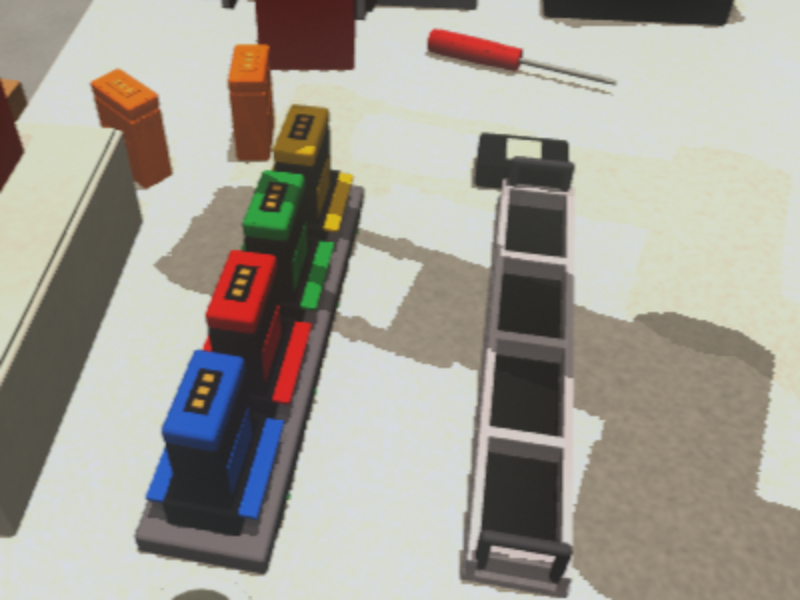

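The side view shows the path over the yellow pack is clear and the orange blocks stand well off, so I'm descending on yellow.

```bash
python3 -m pendant '[{"dx":0,"dy":-0.001,"dz":0.028,"rx":0,"ry":0,"rz":0,"hand":0.085},{"dx":0,"dy":0,"dz":0.03,"rx":0,"ry":0,"rz":0,"hand":0.085},{"dx":0,"dy":0,"dz":0.03,"rx":0,"ry":0,"rz":0,"hand":0.085},{"dx":0,"dy":0,"dz":0.03,"rx":0,"ry":0,"rz":0,"hand":0.085},{"dx":0,"dy":0,"dz":0.021,"rx":0,"ry":0,"rz":0,"hand":0.085},{"dx":0,"dy":0,"dz":0,"rx":0,"ry":0,"rz":0,"hand":0.06},{"dx":0,"dy":0,"dz":0,"rx":0,"ry":0,"rz":0,"hand":0.02},{"dx":0,"dy":0,"dz":0,"rx":0,"ry":0,"rz":0,"hand":0.02},{"dx":0,"dy":0,"dz":0,"rx":0,"ry":0,"rz":0,"hand":0.02},{"dx":0,"dy":0,"dz":0,"rx":0,"ry":0,"rz":0,"hand":0.02},{"dx":0,"dy":0,"dz":0,"rx":0,"ry":0,"rz":0,"hand":0.02},{"dx":0,"dy":0,"dz":0,"rx":0,"ry":0,"rz":0,"hand":0.02}]' 40
python3 -c "
from h import *
go(*PK['yellow'],.06)"
```

```text
clock: 3.78
position: [0.636, -0.132, 0.0638]
ee_rot: [0.002, 0.733, 0.68, 0.001]
contact_force: [0.1, -1.0, 7.0]
width: 0.0313
gripper_force: 40.7
t 3.78 tcp [ 0.636  -0.132   0.0638] d [ 0.0019 -0.0011  0.0038] rot [ 0.25  0.1  -0.05] w 0.0313 g 40.7 F [ 0.1 -1.   7. ]
```

```bash
python3 -m pendant '[{"dx":0,"dy":0,"dz":-0.01,"rx":0,"ry":0,"rz":0,"hand":0.02},{"dx":0,"dy":0,"dz":-0.02,"rx":0,"ry":0,"rz":0,"hand":0.02},{"dx":0,"dy":0,"dz":-0.03,"rx":0,"ry":0,"rz":0,"hand":0.02},{"dx":0,"dy":0,"dz":-0.03,"rx":0,"ry":0,"rz":0,"hand":0.02},{"dx":0,"dy":0,"dz":-0.02,"rx":0,"ry":0,"rz":0,"hand":0.02},{"dx":0,"dy":0,"dz":0,"rx":0,"ry":0,"rz":0,"hand":0.02},{"dx":0,"dy":0,"dz":0,"rx":0,"ry":0,"rz":0,"hand":0.02}]'
python3 -c "
from h import *
from rig import manip;import cv2
go(*BAY[0],.17)
a=[manip.get_image(n)['frame'][...,::-1] for n in('side','top')]
cv2.imwrite('pics/c.png',cv2.resize(cv2.hconcat([a[0][:300,150:450],a[1][130:430,160:460]]),(800,400)))"
```

```text
clock: 4.37
position: [0.635, -0.1311, 0.1729]
ee_rot: [0.001, 0.733, 0.68, 0.001]
contact_force: [0.1, 0.6, -2.0]
width: 0.0318
gripper_force: 41.2
t 4.37 tcp [ 0.635  -0.1311  0.1729] d [ 0.2325 -0.1899  0.0022] rot [ 0.16  0.04 -0.04] w 0.0318 g 41.2 F [ 0.1  0.6 -2. ]
```

View pics/c.png

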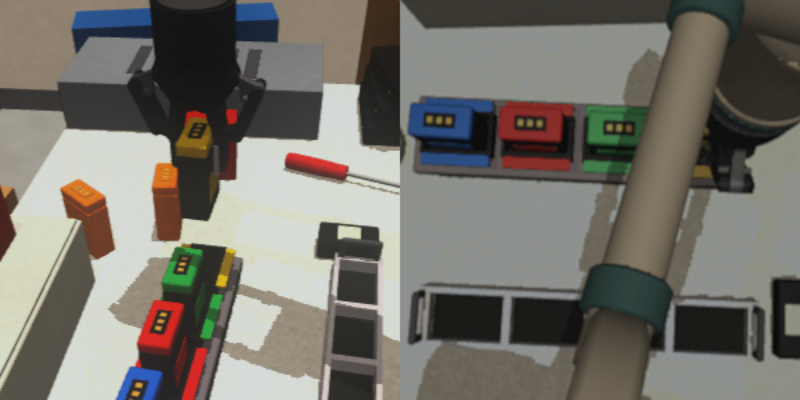

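Yellow is held upright, cap at about (195,135) in the left half, with its well empty. I'm carrying it to the left-end bay.

```bash
python3 -m pendant '[{"dx":0.015,"dy":-0.012,"dz":0,"rx":0,"ry":0,"rz":0,"hand":0.02},{"dx":0.029,"dy":-0.0237,"dz":0,"rx":0,"ry":0,"rz":0,"hand":0.02},{"dx":0.029,"dy":-0.0237,"dz":0,"rx":0,"ry":0,"rz":0,"hand":0.02},{"dx":0.029,"dy":-0.0237,"dz":0,"rx":0,"ry":0,"rz":0,"hand":0.02},{"dx":0.029,"dy":-0.0237,"dz":0,"rx":0,"ry":0,"rz":0,"hand":0.02},{"dx":0.029,"dy":-0.0237,"dz":0,"rx":0,"ry":0,"rz":0,"hand":0.02},{"dx":0.029,"dy":-0.0237,"dz":0,"rx":0,"ry":0,"rz":0,"hand":0.02},{"dx":0.029,"dy":-0.0237,"dz":0,"rx":0,"ry":0,"rz":0,"hand":0.02},{"dx":0.0145,"dy":-0.012,"dz":0,"rx":0,"ry":0,"rz":0,"hand":0.02},{"dx":0,"dy":0,"dz":0,"rx":0,"ry":0,"rz":0,"hand":0.02},{"dx":0,"dy":0,"dz":0,"rx":0,"ry":0,"rz":0,"hand":0.02},{"dx":0,"dy":0,"dz":0,"rx":0,"ry":0,"rz":0,"hand":0.02}]'
python3 -c "
from h import *
from rig import manip;import cv2
go(*BAY[0],.05)
a=[manip.get_image(n)['frame'][...,::-1] for n in('side','top')]
cv2.imwrite('pics/d.png',cv2.resize(cv2.hconcat([a[0][150:450,200:500],a[1][200:500,130:430][:300]]) if 0 else a[0][150:450,250:550],(600,600)))"
```

```text
clock: 5.47
position: [0.4625, 0.1144, 0.1704]
ee_rot: [-0.0, 0.733, 0.68, -0.001]
contact_force: [0.2, -0.7, -1.7]
width: 0.0316
gripper_force: 41.2
t 5.47 tcp [0.4625 0.1144 0.1704] d [0.0006 0.0004 0.1204] rot [-0.06  0.06 -0.03] w 0.0316 g 41.2 F [ 0.2 -0.7 -1.7]
```

View pics/d.png

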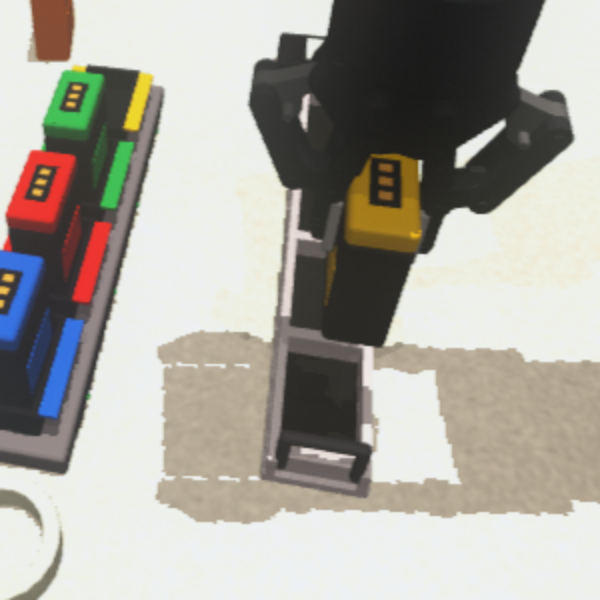

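Yellow is held above bay 1, with the cap contacts at crop (385,180) and bottom corners at (323,332) and (385,345). I'll check the offset of the pack and then lower it.

```bash
python3 -c "
from h import *
c=lambda a:np.array(a)/2+[250,150]
print(at('side',c([(385,182)]),.2208), at('side',c([(323,332),(385,345)]),.1308))"
python3 -m pendant '[{"dx":0,"dy":0,"dz":0.02,"rx":0,"ry":0,"rz":0,"hand":0.02},{"dx":0,"dy":0,"dz":0.03,"rx":0,"ry":0,"rz":0,"hand":0.02},{"dx":0,"dy":0,"dz":0.03,"rx":0,"ry":0,"rz":0,"hand":0.02},{"dx":0,"dy":0,"dz":0.02,"rx":0,"ry":0,"rz":0,"hand":0.02},{"dx":0,"dy":0,"dz":0.01,"rx":0,"ry":0,"rz":0,"hand":0.02},{"dx":0,"dy":0,"dz":0.004,"rx":0,"ry":0,"rz":0,"hand":0.02},{"dx":0,"dy":0,"dz":0,"rx":0,"ry":0,"rz":0,"hand":0.02}]'
```

```text
[[0.46259312 0.12003192 0.2208    ]] [[0.47865171 0.14313539 0.1308    ]
 [0.44776902 0.14738688 0.1308    ]]
clock: 6.15
position: [0.4624, 0.114, 0.0561]
ee_rot: [-0.001, 0.733, 0.68, -0.001]
contact_force: [0.3, 0.6, -1.6]
width: 0.0315
gripper_force: 41.2
```

```bash
python3 -m pendant '[{"dx":0,"dy":0,"dz":0.003,"rx":0,"ry":0,"rz":0,"hand":0.02},{"dx":0,"dy":0,"dz":0.002,"rx":0,"ry":0,"rz":0,"hand":0.02},{"dx":0,"dy":0,"dz":0,"rx":0,"ry":0,"rz":0,"hand":0.02}]'
python3 -m pendant '[{"dx":0,"dy":0,"dz":0.0015,"rx":0,"ry":0,"rz":0,"hand":0.02},{"dx":0,"dy":0,"dz":0,"rx":0,"ry":0,"rz":0,"hand":0.02}]'
```

```text
clock: 6.4
position: [0.463, 0.1147, 0.0527]
ee_rot: [0.0, 0.733, 0.68, 0.0]
contact_force: [-0.2, -0.9, -1.3]
width: 0.0314
gripper_force: 41.2
clock: 6.57
position: [0.4626, 0.1149, 0.0511]
ee_rot: [0.0, 0.733, 0.68, 0.0]
contact_force: [0.1, -0.1, -1.2]
width: 0.0317
gripper_force: 41.2
```

```bash
python3 -m pendant '[{"dx":0,"dy":0,"dz":0.001,"rx":0,"ry":0,"rz":0,"hand":0.02},{"dx":0,"dy":0,"dz":0,"rx":0,"ry":0,"rz":0,"hand":0.02}]'
python3 -m pendant '[{"dx":0,"dy":0,"dz":0.001,"rx":0,"ry":0,"rz":0,"hand":0.02},{"dx":0,"dy":0,"dz":0,"rx":0,"ry":0,"rz":0,"hand":0.02}]'
```

```text
clock: 6.73
position: [0.4624, 0.1149, 0.0499]
ee_rot: [0.0, 0.733, 0.68, 0.0]
contact_force: [-0.5, -0.3, -1.6]
width: 0.0316
gripper_force: 41.2
clock: 6.9
position: [0.4625, 0.1149, 0.0497]
ee_rot: [0.0, 0.733, 0.68, 0.0]
contact_force: [-2.9, -0.5, 7.0]
width: 0.0317
gripper_force: 42.1
```

```bash
python3 -m pendant '[{"dx":0,"dy":0,"dz":0,"rx":0,"ry":0,"rz":0,"hand":0.036},{"dx":0,"dy":0,"dz":0,"rx":0,"ry":0,"rz":0,"hand":0.042},{"dx":0,"dy":0,"dz":0,"rx":0,"ry":0,"rz":0,"hand":0.06},{"dx":0,"dy":0,"dz":0,"rx":0,"ry":0,"rz":0,"hand":0.08},{"dx":0,"dy":0,"dz":0,"rx":0,"ry":0,"rz":0,"hand":0.08},{"dx":0,"dy":0,"dz":0,"rx":0,"ry":0,"rz":0,"hand":0.08},{"dx":0,"dy":0,"dz":-0.02,"rx":0,"ry":0,"rz":0,"hand":0.08},{"dx":0,"dy":0,"dz":-0.03,"rx":0,"ry":0,"rz":0,"hand":0.08},{"dx":0,"dy":0,"dz":-0.03,"rx":0,"ry":0,"rz":0,"hand":0.08},{"dx":0,"dy":0,"dz":-0.03,"rx":0,"ry":0,"rz":0,"hand":0.08},{"dx":0,"dy":0,"dz":-0.01,"rx":0,"ry":0,"rz":0,"hand":0.08},{"dx":0,"dy":0,"dz":0,"rx":0,"ry":0,"rz":0,"hand":0.085}]'
python3 -c "
from h import *
from rig import manip;import cv2
go(*PK['green'],.17)
a=[manip.get_image(n)['frame'][...,::-1] for n in('side','top')]
cv2.imwrite('pics/e.png',cv2.resize(a[0][150:450,200:500],(600,600)))"
```

```text
clock: 7.9
position: [0.4645, 0.1151, 0.1714]
ee_rot: [0.002, 0.733, 0.68, 0.003]
contact_force: [1.0, -0.1, 0.2]
width: 0.0847
gripper_force: 0.0
t 7.9 tcp [0.4645 0.1151 0.1714] d [-0.148   0.1882  0.0025] rot [ 0.37 -0.06 -0.05] w 0.0847 g 0.0 F [ 1.  -0.1  0.2]
```

View pics/e.png

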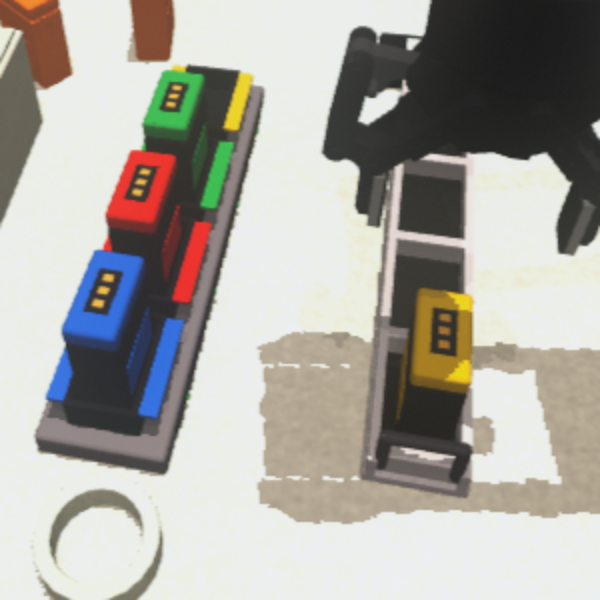

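Yellow stands upright in bay 1, released (cap at crop (444,332)). Green is next.

```bash
python3 -m pendant '[{"dx":-0.0105,"dy":0.0134,"dz":0,"rx":0,"ry":0,"rz":0,"hand":0.085},{"dx":-0.0211,"dy":0.0269,"dz":0,"rx":0,"ry":0,"rz":0,"hand":0.085},{"dx":-0.0211,"dy":0.0269,"dz":0,"rx":0,"ry":0,"rz":0,"hand":0.085},{"dx":-0.0211,"dy":0.0269,"dz":0,"rx":0,"ry":0,"rz":0,"hand":0.085},{"dx":-0.0211,"dy":0.0269,"dz":0,"rx":0,"ry":0,"rz":0,"hand":0.085},{"dx":-0.0211,"dy":0.0269,"dz":0,"rx":0,"ry":0,"rz":0,"hand":0.085},{"dx":-0.0211,"dy":0.0269,"dz":0,"rx":0,"ry":0,"rz":0,"hand":0.085},{"dx":-0.0105,"dy":0.0134,"dz":0,"rx":0,"ry":0,"rz":0,"hand":0.085},{"dx":0,"dy":0,"dz":0,"rx":0,"ry":0,"rz":0,"hand":0.085},{"dx":0,"dy":0,"dz":0,"rx":0,"ry":0,"rz":0,"hand":0.085}]'
python3 -c "
from h import *
go(*PK['green'],.06)"
```

```text
clock: 8.83
position: [0.6379, -0.0467, 0.1655]
ee_rot: [-0.002, 0.733, 0.68, -0.002]
contact_force: [-0.5, 0.7, 0.4]
width: 0.085
gripper_force: 0.0
t 8.83 tcp [ 0.6379 -0.0467  0.1655] d [0.0004 0.0039 0.1055] rot [-0.34 -0.05 -0.13] w 0.085 g 0.0 F [-0.5  0.7  0.4]
```

```bash
python3 -m pendant '[{"dx":0,"dy":0.002,"dz":0.015,"rx":0,"ry":0,"rz":0,"hand":0.085},{"dx":0,"dy":0,"dz":0.03,"rx":0,"ry":0,"rz":0,"hand":0.085},{"dx":0,"dy":0,"dz":0.03,"rx":0,"ry":0,"rz":0,"hand":0.085},{"dx":0,"dy":0,"dz":0.02,"rx":0,"ry":0,"rz":0,"hand":0.085},{"dx":0,"dy":0,"dz":0.01,"rx":0,"ry":0,"rz":0,"hand":0.085},{"dx":0,"dy":0,"dz":0,"rx":0,"ry":0,"rz":0,"hand":0.06},{"dx":0,"dy":0,"dz":0,"rx":0,"ry":0,"rz":0,"hand":0.02},{"dx":0,"dy":0,"dz":0,"rx":0,"ry":0,"rz":0,"hand":0.02},{"dx":0,"dy":0,"dz":0,"rx":0,"ry":0,"rz":0,"hand":0.02},{"dx":0,"dy":0,"dz":0,"rx":0,"ry":0,"rz":0,"hand":0.02},{"dx":0,"dy":0,"dz":0,"rx":0,"ry":0,"rz":0,"hand":0.02},{"dx":0,"dy":0,"dz":0,"rx":0,"ry":0,"rz":0,"hand":0.02}]'
python3 -m pendant '[{"dx":0,"dy":0,"dz":-0.01,"rx":0,"ry":0,"rz":0,"hand":0.02},{"dx":0,"dy":0,"dz":-0.02,"rx":0,"ry":0,"rz":0,"hand":0.02},{"dx":0,"dy":0,"dz":-0.03,"rx":0,"ry":0,"rz":0,"hand":0.02},{"dx":0,"dy":0,"dz":-0.03,"rx":0,"ry":0,"rz":0,"hand":0.02},{"dx":0,"dy":0,"dz":-0.02,"rx":0,"ry":0,"rz":0,"hand":0.02},{"dx":0,"dy":0,"dz":0,"rx":0,"ry":0,"rz":0,"hand":0.02},{"dx":0,"dy":0,"dz":0,"rx":0,"ry":0,"rz":0,"hand":0.02}]'
python3 -c "
from h import *
go(*BAY[1],.17)"
```

```text
clock: 9.83
position: [0.6423, -0.0465, 0.0656]
ee_rot: [0.001, 0.733, 0.68, 0.001]
contact_force: [-0.6, 0.4, 5.2]
width: 0.0317
gripper_force: 44.6
clock: 10.42
position: [0.6412, -0.0466, 0.1745]
ee_rot: [0.001, 0.733, 0.68, 0.0]
contact_force: [-0.7, -0.4, -4.2]
width: 0.0314
gripper_force: 44.0
t 10.42 tcp [ 0.6412 -0.0466  0.1745] d [ 0.0637 -0.1899  0.0042] rot [ 0.09  0.02 -0.05] w 0.0314 g 44.0 F [-0.7 -0.4 -4.2]
```

```bash
python3 -m pendant '[{"dx":0.0045,"dy":-0.0135,"dz":0,"rx":0,"ry":0,"rz":0,"hand":0.02},{"dx":0.0091,"dy":-0.0271,"dz":0,"rx":0,"ry":0,"rz":0,"hand":0.02},{"dx":0.0091,"dy":-0.0271,"dz":0,"rx":0,"ry":0,"rz":0,"hand":0.02},{"dx":0.0091,"dy":-0.0271,"dz":0,"rx":0,"ry":0,"rz":0,"hand":0.02},{"dx":0.0091,"dy":-0.0271,"dz":0,"rx":0,"ry":0,"rz":0,"hand":0.02},{"dx":0.0091,"dy":-0.0271,"dz":0,"rx":0,"ry":0,"rz":0,"hand":0.02},{"dx":0.0091,"dy":-0.0271,"dz":0,"rx":0,"ry":0,"rz":0,"hand":0.02},{"dx":0.0045,"dy":-0.0135,"dz":0,"rx":0,"ry":0,"rz":0,"hand":0.02},{"dx":0,"dy":0,"dz":0,"rx":0,"ry":0,"rz":0,"hand":0.02},{"dx":0,"dy":0,"dz":0,"rx":0,"ry":0,"rz":0,"hand":0.02},{"dx":0,"dy":0,"dz":0,"rx":0,"ry":0,"rz":0,"hand":0.02}]'
python3 -c "
from h import *
from rig import manip;import cv2
go(*BAY[1],.0565)
a=manip.get_image('side')['frame'][...,::-1]
cv2.imwrite('pics/f.png',cv2.resize(a[100:400,250:550],(600,600)))"
```

```text
clock: 11.33
position: [0.458, 0.0306, 0.1734]
ee_rot: [0.001, 0.733, 0.68, 0.0]
contact_force: [0.5, -0.3, -3.8]
width: 0.0315
gripper_force: 43.9
t 11.33 tcp [0.458  0.0306 0.1734] d [ 0.0004 -0.0015  0.1169] rot [ 0.06  0.03 -0.05] w 0.0315 g 43.9 F [ 0.5 -0.3 -3.8]
```

View pics/f.png

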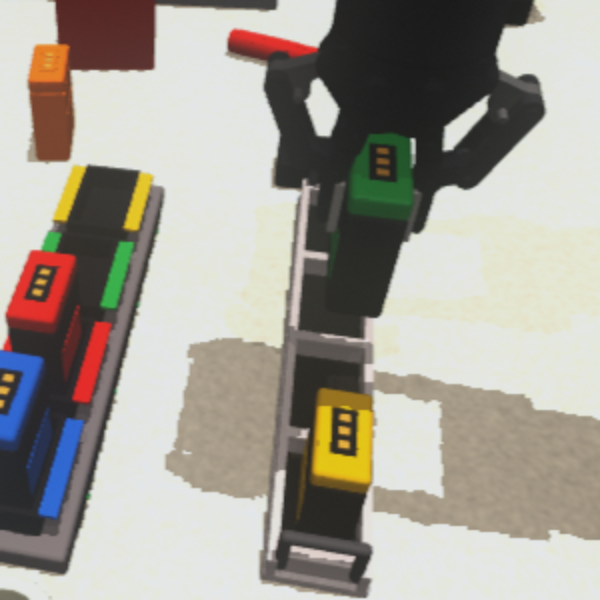

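Green is held upright, cap at about (382,175), above bay 2. Yellow is steady. Lowering green.

```bash
python3 -m pendant '[{"dx":0,"dy":-0.001,"dz":0.02,"rx":0,"ry":0,"rz":0,"hand":0.02},{"dx":0,"dy":0,"dz":0.03,"rx":0,"ry":0,"rz":0,"hand":0.02},{"dx":0,"dy":0,"dz":0.03,"rx":0,"ry":0,"rz":0,"hand":0.02},{"dx":0,"dy":0,"dz":0.02,"rx":0,"ry":0,"rz":0,"hand":0.02},{"dx":0,"dy":0,"dz":0.012,"rx":0,"ry":0,"rz":0,"hand":0.02},{"dx":0,"dy":0,"dz":0.004,"rx":0,"ry":0,"rz":0,"hand":0.02},{"dx":0,"dy":0,"dz":0.003,"rx":0,"ry":0,"rz":0,"hand":0.02},{"dx":0,"dy":0,"dz":0,"rx":0,"ry":0,"rz":0,"hand":0.02},{"dx":0,"dy":0,"dz":0,"rx":0,"ry":0,"rz":0,"hand":0.02}]'
python3 -m pendant '[{"dx":0,"dy":0,"dz":0.001,"rx":0,"ry":0,"rz":0,"hand":0.02},{"dx":0,"dy":0,"dz":0,"rx":0,"ry":0,"rz":0,"hand":0.02}]'
python3 -m pendant '[{"dx":0,"dy":0,"dz":0.001,"rx":0,"ry":0,"rz":0,"hand":0.02},{"dx":0,"dy":0,"dz":0,"rx":0,"ry":0,"rz":0,"hand":0.02}]'
```

```text
clock: 12.13
position: [0.457, 0.0308, 0.0554]
ee_rot: [0.001, 0.733, 0.68, 0.001]
contact_force: [0.5, 0.4, -2.6]
width: 0.0318
gripper_force: 43.7
clock: 12.3
position: [0.4565, 0.031, 0.0545]
ee_rot: [0.001, 0.733, 0.68, 0.001]
contact_force: [0.5, 0.3, -2.2]
width: 0.0312
gripper_force: 43.8
clock: 12.47
position: [0.4559, 0.0311, 0.0531]
ee_rot: [0.0, 0.733, 0.68, 0.0]
contact_force: [-0.0, 0.7, -2.9]
width: 0.0314
gripper_force: 43.8
```

```bash
python3 -m pendant '[{"dx":0,"dy":0,"dz":0.0012,"rx":0,"ry":0,"rz":0,"hand":0.02},{"dx":0,"dy":0,"dz":0,"rx":0,"ry":0,"rz":0,"hand":0.02}]'
python3 -m pendant '[{"dx":0,"dy":0,"dz":0.001,"rx":0,"ry":0,"rz":0,"hand":0.02},{"dx":0,"dy":0,"dz":0,"rx":0,"ry":0,"rz":0,"hand":0.02}]'
```

```text
clock: 12.63
position: [0.4557, 0.0311, 0.0516]
ee_rot: [0.0, 0.733, 0.68, 0.0]
contact_force: [0.4, -0.3, -2.4]
width: 0.0318
gripper_force: 43.8
clock: 12.8
position: [0.4558, 0.0311, 0.0515]
ee_rot: [0.0, 0.733, 0.68, 0.0]
contact_force: [-1.5, 0.1, 5.6]
width: 0.0317
gripper_force: 44.7
```

Contact made. Release, lift and go to red.

```bash
python3 -m pendant '[{"dx":0,"dy":0,"dz":0,"rx":0,"ry":0,"rz":0,"hand":0.036},{"dx":0,"dy":0,"dz":0,"rx":0,"ry":0,"rz":0,"hand":0.042},{"dx":0,"dy":0,"dz":0,"rx":0,"ry":0,"rz":0,"hand":0.06},{"dx":0,"dy":0,"dz":0,"rx":0,"ry":0,"rz":0,"hand":0.08},{"dx":0,"dy":0,"dz":0,"rx":0,"ry":0,"rz":0,"hand":0.08},{"dx":0,"dy":0,"dz":0,"rx":0,"ry":0,"rz":0,"hand":0.08},{"dx":0,"dy":0,"dz":-0.02,"rx":0,"ry":0,"rz":0,"hand":0.08},{"dx":0,"dy":0,"dz":-0.03,"rx":0,"ry":0,"rz":0,"hand":0.08},{"dx":0,"dy":0,"dz":-0.03,"rx":0,"ry":0,"rz":0,"hand":0.08},{"dx":0,"dy":0,"dz":-0.03,"rx":0,"ry":0,"rz":0,"hand":0.08},{"dx":0,"dy":0,"dz":-0.01,"rx":0,"ry":0,"rz":0,"hand":0.08},{"dx":0,"dy":0,"dz":0,"rx":0,"ry":0,"rz":0,"hand":0.085}]'
python3 -c "
from h import *
go(*PK['red'],.17)"
```

```text
clock: 13.8
position: [0.458, 0.031, 0.1736]
ee_rot: [0.003, 0.733, 0.68, 0.002]
contact_force: [0.9, -0.3, 0.5]
width: 0.0849
gripper_force: 0.0
t 13.8 tcp [0.458  0.031  0.1736] d [0.0201 0.1895 0.0049] rot [ 0.41  0.01 -0.04] w 0.0849 g 0.0 F [ 0.9 -0.3  0.5]
```

```bash
python3 -m pendant '[{"dx":0,"dy":0.0145,"dz":0,"rx":0,"ry":0,"rz":0,"hand":0.085},{"dx":0.0033,"dy":0.027,"dz":0,"rx":0,"ry":0,"rz":0,"hand":0.085},{"dx":0.0033,"dy":0.027,"dz":0,"rx":0,"ry":0,"rz":0,"hand":0.085},{"dx":0.0033,"dy":0.027,"dz":0,"rx":0,"ry":0,"rz":0,"hand":0.085},{"dx":0.0033,"dy":0.027,"dz":0,"rx":0,"ry":0,"rz":0,"hand":0.085},{"dx":0.0033,"dy":0.027,"dz":0,"rx":0,"ry":0,"rz":0,"hand":0.085},{"dx":0.0033,"dy":0.027,"dz":0,"rx":0,"ry":0,"rz":0,"hand":0.085},{"dx":0,"dy":0.0145,"dz":0,"rx":0,"ry":0,"rz":0,"hand":0.085},{"dx":0,"dy":0,"dz":0,"rx":0,"ry":0,"rz":0,"hand":0.085},{"dx":0,"dy":0,"dz":0,"rx":0,"ry":0,"rz":0,"hand":0.085},{"dx":0,"dy":0,"dz":0,"rx":0,"ry":0,"rz":0,"hand":0.085}]'
python3 -c "
from h import *
go(*PK['red'],.06)
from rig import manip;import cv2
a=manip.get_image('side')['frame'][...,::-1]
cv2.imwrite('pics/g.png',cv2.resize(a[100:400,200:500],(600,600)))"
```

```text
clock: 14.72
position: [0.646, 0.0368, 0.1691]
ee_rot: [-0.001, 0.733, 0.68, -0.001]
contact_force: [-0.3, 0.3, 0.3]
width: 0.0851
gripper_force: 0.0
t 14.72 tcp [0.646  0.0368 0.1691] d [0.0005 0.0029 0.1091] rot [-0.22  0.01 -0.05] w 0.0851 g 0.0 F [-0.3  0.3  0.3]
```

View pics/g.png

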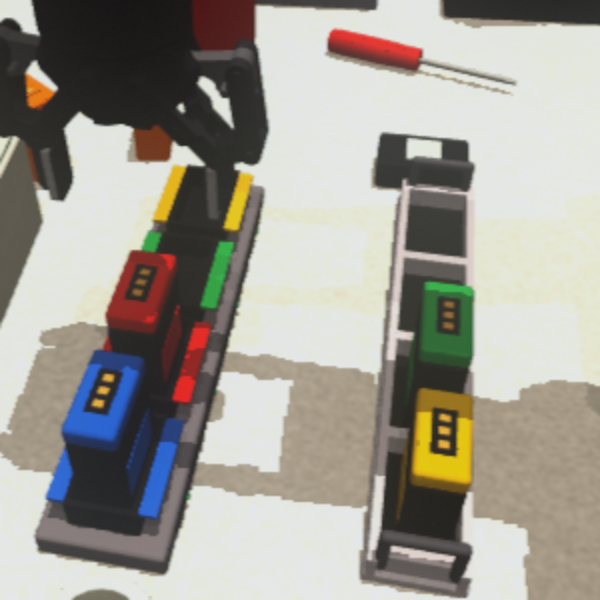

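Green stands upright in bay 2 (cap (447,318)), next to yellow. Picking red now, which is well clear of the cream box.

```bash
python3 -m pendant '[{"dx":0,"dy":0.0015,"dz":0.018,"rx":0,"ry":0,"rz":0,"hand":0.085},{"dx":0,"dy":0,"dz":0.03,"rx":0,"ry":0,"rz":0,"hand":0.085},{"dx":0,"dy":0,"dz":0.03,"rx":0,"ry":0,"rz":0,"hand":0.085},{"dx":0,"dy":0,"dz":0.02,"rx":0,"ry":0,"rz":0,"hand":0.085},{"dx":0,"dy":0,"dz":0.01,"rx":0,"ry":0,"rz":0,"hand":0.085},{"dx":0,"dy":0,"dz":0,"rx":0,"ry":0,"rz":0,"hand":0.06},{"dx":0,"dy":0,"dz":0,"rx":0,"ry":0,"rz":0,"hand":0.02},{"dx":0,"dy":0,"dz":0,"rx":0,"ry":0,"rz":0,"hand":0.02},{"dx":0,"dy":0,"dz":0,"rx":0,"ry":0,"rz":0,"hand":0.02},{"dx":0,"dy":0,"dz":0,"rx":0,"ry":0,"rz":0,"hand":0.02},{"dx":0,"dy":0,"dz":0,"rx":0,"ry":0,"rz":0,"hand":0.02},{"dx":0,"dy":0,"dz":0,"rx":0,"ry":0,"rz":0,"hand":0.02}]'
python3 -m pendant '[{"dx":0,"dy":0,"dz":-0.01,"rx":0,"ry":0,"rz":0,"hand":0.02},{"dx":0,"dy":0,"dz":-0.02,"rx":0,"ry":0,"rz":0,"hand":0.02},{"dx":0,"dy":0,"dz":-0.03,"rx":0,"ry":0,"rz":0,"hand":0.02},{"dx":0,"dy":0,"dz":-0.03,"rx":0,"ry":0,"rz":0,"hand":0.02},{"dx":0,"dy":0,"dz":-0.02,"rx":0,"ry":0,"rz":0,"hand":0.02},{"dx":0,"dy":0,"dz":0,"rx":0,"ry":0,"rz":0,"hand":0.02},{"dx":0,"dy":0,"dz":0,"rx":0,"ry":0,"rz":0,"hand":0.02}]'
python3 -c "
from h import *
go(*BAY[2],.17)"
```

```text
clock: 15.77
position: [0.6502, 0.0365, 0.0645]
ee_rot: [0.001, 0.733, 0.68, 0.001]
contact_force: [-1.0, 1.0, 5.8]
width: 0.0314
gripper_force: 40.8
clock: 16.35
position: [0.6496, 0.0365, 0.1735]
ee_rot: [0.001, 0.733, 0.68, 0.001]
contact_force: [-1.0, 0.3, -3.6]
width: 0.032
gripper_force: 40.3
t 16.35 tcp [0.6496 0.0365 0.1735] d [-0.1039 -0.1919  0.0031] rot [ 0.13  0.   -0.05] w 0.032 g 40.3 F [-1.   0.3 -3.6]
```

```bash
python3 -m pendant '[{"dx":-0.007,"dy":-0.0136,"dz":0,"rx":0,"ry":0,"rz":0,"hand":0.02},{"dx":-0.015,"dy":-0.0274,"dz":0,"rx":0,"ry":0,"rz":0,"hand":0.02},{"dx":-0.015,"dy":-0.0274,"dz":0,"rx":0,"ry":0,"rz":0,"hand":0.02},{"dx":-0.015,"dy":-0.0274,"dz":0,"rx":0,"ry":0,"rz":0,"hand":0.02},{"dx":-0.015,"dy":-0.0274,"dz":0,"rx":0,"ry":0,"rz":0,"hand":0.02},{"dx":-0.015,"dy":-0.0274,"dz":0,"rx":0,"ry":0,"rz":0,"hand":0.02},{"dx":-0.015,"dy":-0.0274,"dz":0,"rx":0,"ry":0,"rz":0,"hand":0.02},{"dx":-0.007,"dy":-0.0136,"dz":0,"rx":0,"ry":0,"rz":0,"hand":0.02},{"dx":0,"dy":0,"dz":0,"rx":0,"ry":0,"rz":0,"hand":0.02},{"dx":0,"dy":0,"dz":0,"rx":0,"ry":0,"rz":0,"hand":0.02},{"dx":0,"dy":0,"dz":0,"rx":0,"ry":0,"rz":0,"hand":0.02}]'
python3 -c "
from h import *
go(*BAY[2],.0555)
from rig import manip;import cv2
a=manip.get_image('side')['frame'][...,::-1]
cv2.imwrite('pics/h.png',cv2.resize(a[50:350,250:550],(600,600)))"
```

```text
clock: 17.27
position: [0.4515, -0.0528, 0.1721]
ee_rot: [0.0, 0.733, 0.68, 0.0]
contact_force: [0.4, 0.3, -1.9]
width: 0.0313
gripper_force: 40.4
t 17.27 tcp [ 0.4515 -0.0528  0.1721] d [-0.0002 -0.0011  0.1166] rot [ 0.04 -0.03 -0.06] w 0.0313 g 40.4 F [ 0.4  0.3 -1.9]
```

View pics/h.png

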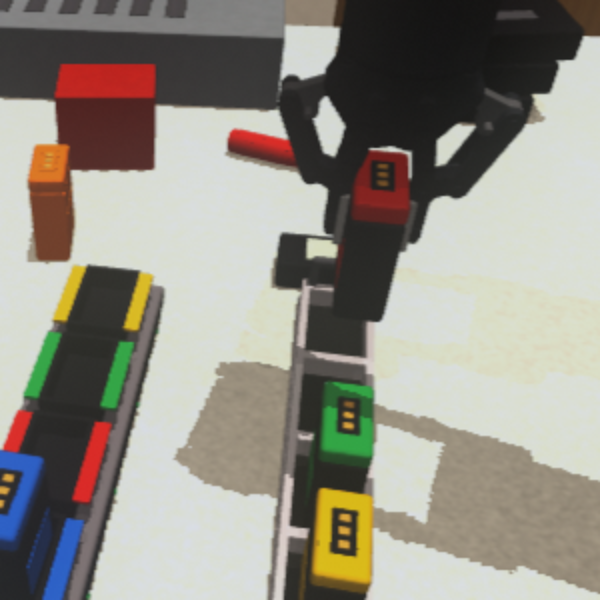

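Red is held upright, cap at about (382,185), over bay 3. Lowering it.

```bash
python3 -m pendant '[{"dx":0,"dy":-0.0005,"dz":0.02,"rx":0,"ry":0,"rz":0,"hand":0.02},{"dx":0,"dy":0,"dz":0.03,"rx":0,"ry":0,"rz":0,"hand":0.02},{"dx":0,"dy":0,"dz":0.03,"rx":0,"ry":0,"rz":0,"hand":0.02},{"dx":0,"dy":0,"dz":0.02,"rx":0,"ry":0,"rz":0,"hand":0.02},{"dx":0,"dy":0,"dz":0.012,"rx":0,"ry":0,"rz":0,"hand":0.02},{"dx":0,"dy":0,"dz":0.004,"rx":0,"ry":0,"rz":0,"hand":0.02},{"dx":0,"dy":0,"dz":0.003,"rx":0,"ry":0,"rz":0,"hand":0.02},{"dx":0,"dy":0,"dz":0,"rx":0,"ry":0,"rz":0,"hand":0.02},{"dx":0,"dy":0,"dz":0,"rx":0,"ry":0,"rz":0,"hand":0.02}]'
python3 -m pendant '[{"dx":0,"dy":0,"dz":0.001,"rx":0,"ry":0,"rz":0,"hand":0.02},{"dx":0,"dy":0,"dz":0.0005,"rx":0,"ry":0,"rz":0,"hand":0.02},{"dx":0,"dy":0,"dz":0,"rx":0,"ry":0,"rz":0,"hand":0.02}]'
python3 -m pendant '[{"dx":0,"dy":0,"dz":0.001,"rx":0,"ry":0,"rz":0,"hand":0.02},{"dx":0,"dy":0,"dz":0,"rx":0,"ry":0,"rz":0,"hand":0.02}]'
```

```text
clock: 18.07
position: [0.4511, -0.053, 0.0542]
ee_rot: [0.001, 0.733, 0.68, 0.0]
contact_force: [0.4, 0.0, -1.5]
width: 0.0317
gripper_force: 40.4
clock: 18.32
position: [0.4503, -0.053, 0.0526]
ee_rot: [0.001, 0.733, 0.68, 0.0]
contact_force: [-0.3, 0.1, -1.5]
width: 0.0314
gripper_force: 40.4
clock: 18.48
position: [0.4499, -0.053, 0.0512]
ee_rot: [0.0, 0.733, 0.68, 0.0]
contact_force: [0.8, -0.0, -1.2]
width: 0.0315
gripper_force: 40.4
```

```bash
python3 -m pendant '[{"dx":0,"dy":0,"dz":0.001,"rx":0,"ry":0,"rz":0,"hand":0.02},{"dx":0,"dy":0,"dz":0,"rx":0,"ry":0,"rz":0,"hand":0.02}]'
python3 -m pendant '[{"dx":0,"dy":0,"dz":0.0008,"rx":0,"ry":0,"rz":0,"hand":0.02},{"dx":0,"dy":0,"dz":0,"rx":0,"ry":0,"rz":0,"hand":0.02}]'
```

```text
clock: 18.65
position: [0.4501, -0.053, 0.0505]
ee_rot: [0.0, 0.733, 0.68, 0.0]
contact_force: [-1.2, -0.4, 1.9]
width: 0.0314
gripper_force: 40.9
clock: 18.82
position: [0.4501, -0.053, 0.0505]
ee_rot: [0.0, 0.733, 0.68, 0.0]
contact_force: [-2.5, 1.5, 10.2]
width: 0.0319
gripper_force: 41.9
```

```bash
python3 -m pendant '[{"dx":0,"dy":0,"dz":0,"rx":0,"ry":0,"rz":0,"hand":0.036},{"dx":0,"dy":0,"dz":0,"rx":0,"ry":0,"rz":0,"hand":0.042},{"dx":0,"dy":0,"dz":0,"rx":0,"ry":0,"rz":0,"hand":0.06},{"dx":0,"dy":0,"dz":0,"rx":0,"ry":0,"rz":0,"hand":0.08},{"dx":0,"dy":0,"dz":0,"rx":0,"ry":0,"rz":0,"hand":0.08},{"dx":0,"dy":0,"dz":0,"rx":0,"ry":0,"rz":0,"hand":0.08},{"dx":0,"dy":0,"dz":-0.02,"rx":0,"ry":0,"rz":0,"hand":0.08},{"dx":0,"dy":0,"dz":-0.03,"rx":0,"ry":0,"rz":0,"hand":0.08},{"dx":0,"dy":0,"dz":-0.03,"rx":0,"ry":0,"rz":0,"hand":0.08},{"dx":0,"dy":0,"dz":-0.03,"rx":0,"ry":0,"rz":0,"hand":0.08},{"dx":0,"dy":0,"dz":-0.01,"rx":0,"ry":0,"rz":0,"hand":0.08},{"dx":0,"dy":0,"dz":0,"rx":0,"ry":0,"rz":0,"hand":0.085}]'
python3 -c "
from h import *
go(*PK['blue'],.17)"
```

```text
clock: 19.82
position: [0.4521, -0.0535, 0.1722]
ee_rot: [0.003, 0.733, 0.68, 0.002]
contact_force: [0.4, 0.3, -0.4]
width: 0.0852
gripper_force: 0.0
t 19.82 tcp [ 0.4521 -0.0535  0.1722] d [0.1894 0.1884 0.0033] rot [ 0.4   0.08 -0.04] w 0.0852 g 0.0 F [ 0.4  0.3 -0.4]
```

```bash
python3 -m pendant '[{"dx":0.0135,"dy":0.0137,"dz":0,"rx":0,"ry":0,"rz":0,"hand":0.085},{"dx":0.027,"dy":0.0273,"dz":0,"rx":0,"ry":0,"rz":0,"hand":0.085},{"dx":0.027,"dy":0.0273,"dz":0,"rx":0,"ry":0,"rz":0,"hand":0.085},{"dx":0.027,"dy":0.0273,"dz":0,"rx":0,"ry":0,"rz":0,"hand":0.085},{"dx":0.027,"dy":0.0273,"dz":0,"rx":0,"ry":0,"rz":0,"hand":0.085},{"dx":0.027,"dy":0.0273,"dz":0,"rx":0,"ry":0,"rz":0,"hand":0.085},{"dx":0.027,"dy":0.0273,"dz":0,"rx":0,"ry":0,"rz":0,"hand":0.085},{"dx":0.0135,"dy":0.0137,"dz":0,"rx":0,"ry":0,"rz":0,"hand":0.085},{"dx":0,"dy":0,"dz":0,"rx":0,"ry":0,"rz":0,"hand":0.085},{"dx":0,"dy":0,"dz":0,"rx":0,"ry":0,"rz":0,"hand":0.085},{"dx":0,"dy":0,"dz":0,"rx":0,"ry":0,"rz":0,"hand":0.085}]'
python3 -c "
from h import *
go(*PK['blue'],.06)
from rig import manip;import cv2
a=manip.get_image('side')['frame'][...,::-1]
cv2.imwrite('pics/i.png',cv2.resize(a[100:400,200:500],(600,600)))"
```

```text
clock: 20.73
position: [0.6531, 0.1208, 0.1676]
ee_rot: [-0.001, 0.733, 0.68, -0.002]
contact_force: [0.3, -0.7, -0.4]
width: 0.0849
gripper_force: 0.0
t 20.73 tcp [0.6531 0.1208 0.1676] d [0.0009 0.0013 0.1076] rot [-0.22  0.07 -0.05] w 0.0849 g 0.0 F [ 0.3 -0.7 -0.4]
```

View pics/i.png

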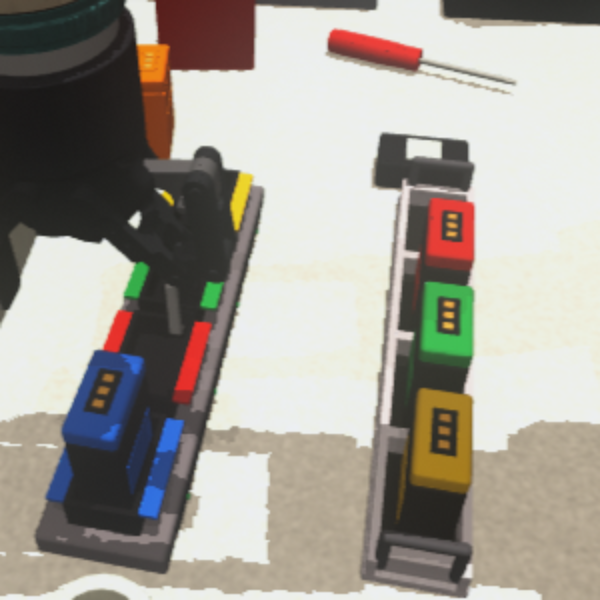

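Red stands upright in bay 3 (cap (450,232)). Blue is last.

```bash
python3 -m pendant '[{"dx":0.001,"dy":0,"dz":0.017,"rx":0,"ry":0,"rz":0,"hand":0.085},{"dx":0,"dy":0,"dz":0.03,"rx":0,"ry":0,"rz":0,"hand":0.085},{"dx":0,"dy":0,"dz":0.03,"rx":0,"ry":0,"rz":0,"hand":0.085},{"dx":0,"dy":0,"dz":0.02,"rx":0,"ry":0,"rz":0,"hand":0.085},{"dx":0,"dy":0,"dz":0.01,"rx":0,"ry":0,"rz":0,"hand":0.085},{"dx":0,"dy":0,"dz":0,"rx":0,"ry":0,"rz":0,"hand":0.06},{"dx":0,"dy":0,"dz":0,"rx":0,"ry":0,"rz":0,"hand":0.02},{"dx":0,"dy":0,"dz":0,"rx":0,"ry":0,"rz":0,"hand":0.02},{"dx":0,"dy":0,"dz":0,"rx":0,"ry":0,"rz":0,"hand":0.02},{"dx":0,"dy":0,"dz":0,"rx":0,"ry":0,"rz":0,"hand":0.02},{"dx":0,"dy":0,"dz":0,"rx":0,"ry":0,"rz":0,"hand":0.02},{"dx":0,"dy":0,"dz":0,"rx":0,"ry":0,"rz":0,"hand":0.02}]'
python3 -m pendant '[{"dx":0,"dy":0,"dz":-0.01,"rx":0,"ry":0,"rz":0,"hand":0.02},{"dx":0,"dy":0,"dz":-0.02,"rx":0,"ry":0,"rz":0,"hand":0.02},{"dx":0,"dy":0,"dz":-0.03,"rx":0,"ry":0,"rz":0,"hand":0.02},{"dx":0,"dy":0,"dz":-0.03,"rx":0,"ry":0,"rz":0,"hand":0.02},{"dx":0,"dy":0,"dz":-0.02,"rx":0,"ry":0,"rz":0,"hand":0.02},{"dx":0,"dy":0,"dz":0,"rx":0,"ry":0,"rz":0,"hand":0.02},{"dx":0,"dy":0,"dz":0,"rx":0,"ry":0,"rz":0,"hand":0.02}]'
python3 -c "
from h import *
go(*BAY[3],.17)"
```

```text
clock: 21.78
position: [0.6558, 0.1223, 0.0642]
ee_rot: [0.001, 0.733, 0.68, 0.001]
contact_force: [-1.2, -0.4, 6.3]
width: 0.0316
gripper_force: 45.3
clock: 22.37
position: [0.6551, 0.1225, 0.1734]
ee_rot: [0.001, 0.733, 0.68, 0.001]
contact_force: [-0.2, -0.6, -1.5]
width: 0.0319
gripper_force: 44.4
t 22.37 tcp [0.6551 0.1225 0.1734] d [-0.274  -0.191   0.0029] rot [ 0.13 -0.02 -0.04] w 0.0319 g 44.4 F [-0.2 -0.6 -1.5]
```

```bash
python3 -m pendant '[{"dx":-0.0152,"dy":-0.0105,"dz":0,"rx":0,"ry":0,"rz":0,"hand":0.02},{"dx":-0.0304,"dy":-0.0212,"dz":0,"rx":0,"ry":0,"rz":0,"hand":0.02},{"dx":-0.0304,"dy":-0.0212,"dz":0,"rx":0,"ry":0,"rz":0,"hand":0.02},{"dx":-0.0304,"dy":-0.0212,"dz":0,"rx":0,"ry":0,"rz":0,"hand":0.02},{"dx":-0.0304,"dy":-0.0212,"dz":0,"rx":0,"ry":0,"rz":0,"hand":0.02},{"dx":-0.0304,"dy":-0.0212,"dz":0,"rx":0,"ry":0,"rz":0,"hand":0.02},{"dx":-0.0304,"dy":-0.0212,"dz":0,"rx":0,"ry":0,"rz":0,"hand":0.02},{"dx":-0.0304,"dy":-0.0212,"dz":0,"rx":0,"ry":0,"rz":0,"hand":0.02},{"dx":-0.0304,"dy":-0.0212,"dz":0,"rx":0,"ry":0,"rz":0,"hand":0.02},{"dx":-0.0152,"dy":-0.0105,"dz":0,"rx":0,"ry":0,"rz":0,"hand":0.02},{"dx":0,"dy":0,"dz":0,"rx":0,"ry":0,"rz":0,"hand":0.02},{"dx":0,"dy":0,"dz":0,"rx":0,"ry":0,"rz":0,"hand":0.02}]'
python3 -m pendant '[{"dx":0,"dy":0,"dz":0,"rx":0,"ry":0,"rz":0,"hand":0.02}]'
python3 -c "
from h import *
go(*BAY[3],.0555)
from rig import manip;import cv2
a=manip.get_image('side')['frame'][...,::-1]
cv2.imwrite('pics/j.png',cv2.resize(a[50:350,250:550],(600,600)))"
```

```text
clock: 23.37
position: [0.4427, -0.1363, 0.1707]
ee_rot: [-0.002, 0.734, 0.679, -0.0]
contact_force: [0.2, 0.2, -1.9]
width: 0.0313
gripper_force: 44.2
clock: 23.45
position: [0.444, -0.1356, 0.1712]
ee_rot: [-0.001, 0.733, 0.68, -0.0]
contact_force: [0.1, 0.1, -1.5]
width: 0.0315
gripper_force: 44.2
t 23.45 tcp [ 0.444  -0.1356  0.1712] d [-0.0011  0.0005  0.1157] rot [-0.09 -0.08 -0.07] w 0.0315 g 44.2 F [ 0.1  0.1 -1.5]
```

View pics/j.png

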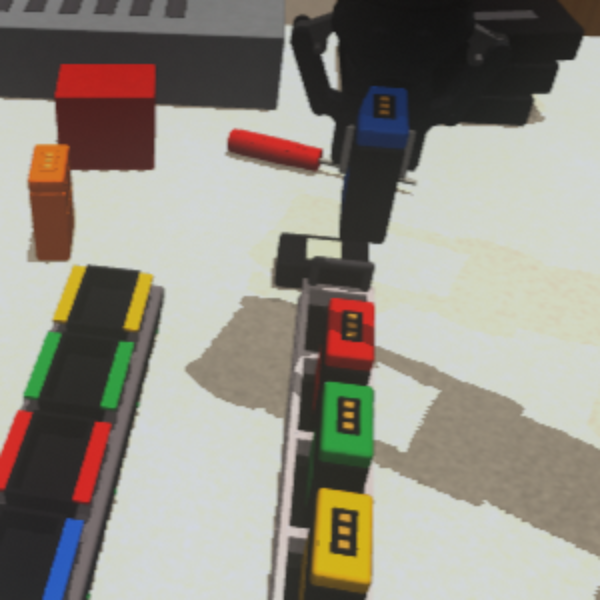

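Blue is held upright (cap (383,115)) above bay 4, and the other three are steady. Lowering blue.

```bash
python3 -m pendant '[{"dx":-0.001,"dy":0,"dz":0.02,"rx":0,"ry":0,"rz":0,"hand":0.02},{"dx":0,"dy":0,"dz":0.03,"rx":0,"ry":0,"rz":0,"hand":0.02},{"dx":0,"dy":0,"dz":0.03,"rx":0,"ry":0,"rz":0,"hand":0.02},{"dx":0,"dy":0,"dz":0.02,"rx":0,"ry":0,"rz":0,"hand":0.02},{"dx":0,"dy":0,"dz":0.012,"rx":0,"ry":0,"rz":0,"hand":0.02},{"dx":0,"dy":0,"dz":0.004,"rx":0,"ry":0,"rz":0,"hand":0.02},{"dx":0,"dy":0,"dz":0.001,"rx":0,"ry":0,"rz":0,"hand":0.02},{"dx":0,"dy":0,"dz":0,"rx":0,"ry":0,"rz":0,"hand":0.02},{"dx":0,"dy":0,"dz":0,"rx":0,"ry":0,"rz":0,"hand":0.02}]'
python3 -m pendant '[{"dx":0,"dy":0,"dz":0.001,"rx":0,"ry":0,"rz":0,"hand":0.02},{"dx":0,"dy":0,"dz":0.001,"rx":0,"ry":0,"rz":0,"hand":0.02},{"dx":0,"dy":0,"dz":0,"rx":0,"ry":0,"rz":0,"hand":0.02}]'
python3 -m pendant '[{"dx":0,"dy":0,"dz":0.001,"rx":0,"ry":0,"rz":0,"hand":0.02},{"dx":0,"dy":0,"dz":0,"rx":0,"ry":0,"rz":0,"hand":0.02}]'
```

```text
clock: 24.25
position: [0.4453, -0.1374, 0.0561]
ee_rot: [0.001, 0.733, 0.681, 0.0]
contact_force: [0.8, 0.5, -1.6]
width: 0.0315
gripper_force: 44.3
clock: 24.5
position: [0.4445, -0.1374, 0.0537]
ee_rot: [0.001, 0.733, 0.68, 0.0]
contact_force: [0.1, 0.8, -1.5]
width: 0.0318
gripper_force: 44.3
clock: 24.67
position: [0.4442, -0.1374, 0.0524]
ee_rot: [0.0, 0.733, 0.68, 0.0]
contact_force: [0.2, -0.2, -2.4]
width: 0.0319
gripper_force: 44.3
```

```bash
python3 -m pendant '[{"dx":0,"dy":0,"dz":0.001,"rx":0,"ry":0,"rz":0,"hand":0.02},{"dx":0,"dy":0,"dz":0.0005,"rx":0,"ry":0,"rz":0,"hand":0.02},{"dx":0,"dy":0,"dz":0,"rx":0,"ry":0,"rz":0,"hand":0.02}]'
python3 -m pendant '[{"dx":0,"dy":0,"dz":0.001,"rx":0,"ry":0,"rz":0,"hand":0.02},{"dx":0,"dy":0,"dz":0,"rx":0,"ry":0,"rz":0,"hand":0.02}]'
```

```text
clock: 24.92
position: [0.4441, -0.1373, 0.0507]
ee_rot: [-0.0, 0.733, 0.68, -0.0]
contact_force: [0.5, -0.3, -1.8]
width: 0.0316
gripper_force: 44.3
clock: 25.08
position: [0.4443, -0.1374, 0.0502]
ee_rot: [0.0, 0.733, 0.68, -0.0]
contact_force: [-2.2, 0.2, 2.3]
width: 0.0315
gripper_force: 44.8
```

Contact at 0.0502 as expected. Release, lift and check.

```bash
python3 -m pendant '[{"dx":0,"dy":0,"dz":0,"rx":0,"ry":0,"rz":0,"hand":0.036},{"dx":0,"dy":0,"dz":0,"rx":0,"ry":0,"rz":0,"hand":0.042},{"dx":0,"dy":0,"dz":0,"rx":0,"ry":0,"rz":0,"hand":0.06},{"dx":0,"dy":0,"dz":0,"rx":0,"ry":0,"rz":0,"hand":0.08},{"dx":0,"dy":0,"dz":0,"rx":0,"ry":0,"rz":0,"hand":0.08},{"dx":0,"dy":0,"dz":0,"rx":0,"ry":0,"rz":0,"hand":0.08},{"dx":0,"dy":0,"dz":-0.02,"rx":0,"ry":0,"rz":0,"hand":0.08},{"dx":0,"dy":0,"dz":-0.03,"rx":0,"ry":0,"rz":0,"hand":0.08},{"dx":0,"dy":0,"dz":-0.03,"rx":0,"ry":0,"rz":0,"hand":0.08},{"dx":0,"dy":0,"dz":-0.03,"rx":0,"ry":0,"rz":0,"hand":0.08},{"dx":0,"dy":0,"dz":-0.03,"rx":0,"ry":0,"rz":0,"hand":0.08},{"dx":0,"dy":0,"dz":-0.03,"rx":0,"ry":0,"rz":0,"hand":0.08}]'
python3 -m pendant '[{"dx":-0.03,"dy":0,"dz":0,"rx":0,"ry":0,"rz":0,"hand":0.08},{"dx":-0.03,"dy":0,"dz":0,"rx":0,"ry":0,"rz":0,"hand":0.08},{"dx":-0.03,"dy":0,"dz":0,"rx":0,"ry":0,"rz":0,"hand":0.08},{"dx":-0.03,"dy":0,"dz":0,"rx":0,"ry":0,"rz":0,"hand":0.08},{"dx":-0.03,"dy":0,"dz":0,"rx":0,"ry":0,"rz":0,"hand":0.08},{"dx":-0.03,"dy":0,"dz":0,"rx":0,"ry":0,"rz":0,"hand":0.08},{"dx":0,"dy":0,"dz":0,"rx":0,"ry":0,"rz":0,"hand":0.08},{"dx":0,"dy":0,"dz":0,"rx":0,"ry":0,"rz":0,"hand":0.08},{"dx":0,"dy":0,"dz":0,"rx":0,"ry":0,"rz":0,"hand":0.08}]'
python3 -c "
from rig import manip;import cv2
a=[manip.get_image(n)['frame'][...,::-1] for n in('side','top')]
cv2.imwrite('pics/k.png',cv2.resize(cv2.hconcat([a[0][100:420,230:530],a[1][140:460,150:450]]),(800,427)))"
```

```text
clock: 26.08
position: [0.4439, -0.1371, 0.2213]
ee_rot: [0.0, 0.733, 0.68, -0.0]
contact_force: [0.4, 0.6, -0.6]
width: 0.0795
gripper_force: 0.0
clock: 26.83
position: [0.4305, -0.3161, 0.2194]
ee_rot: [-0.001, 0.733, 0.68, 0.0]
contact_force: [0.9, 1.1, 0.2]
width: 0.0797
gripper_force: 0.0
```

View pics/k.png

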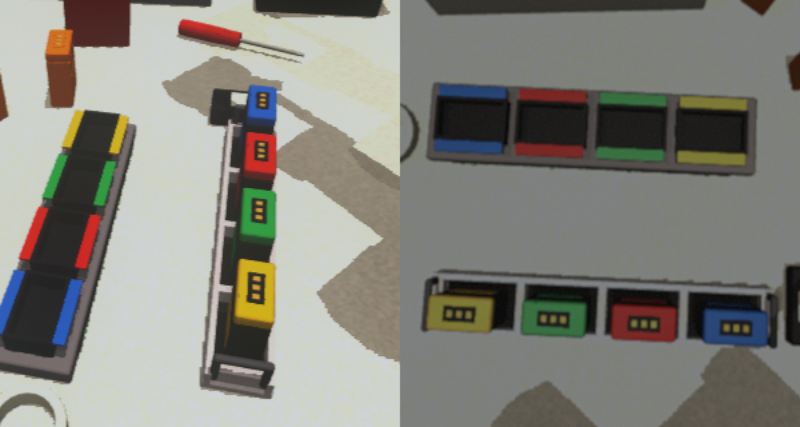

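The final views show yellow, green, red and blue upright in bays 1–4, left to right, with all the wells empty and the gripper clear.

```bash
python3 -c "
from rig import manip
print(manip.sign_off())"
```

```text
the job is handed in; nothing more can be done
None
```

The job is handed in: the four packs stand upright in the rack in reverse order (yellow, green, red, blue from the left), each set down on its bay floor and released, at about 27 s on the robot's clock.

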